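# Clear the wrong bottle, refill the reagent rack and roll the cylinder home

## Task

A round bottle has been left in the row of square bottles on the grey rack: first lift it out and stand it upright on the white tile. Then set the stray square bottle upright into the emptied gap, all the way down, without shifting its neighbours. Last, roll the aluminium cylinder along the bench, without lifting it off, until it lies along and against the rack's front lip, not sticking out past its ends; leave everything else alone.

Things in the scene. Friction and masses are not known exactly. Their poses are not given: they have to be found in the camera images.
- rack: Fixed grey rack. Origin: channel centre at bench height; x to the rear, y along the row, z up; yaw varies by 0.22 rad. Floor 6 mm above the bench. Channel 232 mm (y) by 50 mm (x), its 5 mm walls 18 mm high. Five bottle places at y = -92, -46, 0, 46, 92 mm: the round bottle is in one of the three inner ones, square neighbours in the others.
- lip (a point): Middle of the front face of the rack's lip, 22 mm above the bench, 50 mm in front (-x) of the rack's origin, axes as the rack's. The lip is a low wall 242 mm long (y), 5 mm thick and 26 mm high along the front of the rack, facing the robot: the stop for the cylinder.
- square_bottle: The stray square bottle, standing upright on the bench to one side of the rack. White plastic, body 44 x 44 mm and 70 mm high, then a round white cap 28 mm across, 92 mm high overall. Origin: centre of the underside; z up, x and y square to the faces. About 0.17 kg. It fits the gap with 2 mm to spare on either side.
- round_bottle: The round bottle in the rack's row: white plastic, 36 mm diameter up to 68 mm height, round cap 26 mm across, 92 mm high overall. Origin: centre of the underside, 6 mm above the bench while in the rack; z up. About 0.11 kg. It stands in the centre of its place, so it marks where the gap will be.
- tile: Fixed white ceramic tile, 100 x 100 mm, 8 mm thick, lying flat on the bench on the other side of the rack from the stray bottle (left or right). Origin: centre of its underside, z up.
- cylinder: Lying smooth aluminium cylinder with black end bands, 44 mm diameter, 160 mm long, about 0.2 kg, loose in front of the rack, up to 0.2 rad askew to it. Origin: its centre, 22 mm above the bench; its y axis runs along its length, x and z turn as it rolls. Pushed from behind at two points spread along it, it squares up to them. Home, its centre is 22 mm in front of the lip's face.
- neighbour0: One of the four square bottles that stay in the rack (same as the stray one, 44 x 44 mm body 70 mm high, 92 mm overall, origin: centre of the underside), loose, 2 mm apart from each other, faces square to the rack. Must not be shifted.
- neighbour1: One of the four square bottles that stay in the rack (same as the stray one, 44 x 44 mm body 70 mm high, 92 mm overall, origin: centre of the underside), loose, 2 mm apart from each other, faces square to the rack. Must not be shifted.
- neighbour2: One of the four square bottles that stay in the rack (same as the stray one, 44 x 44 mm body 70 mm high, 92 mm overall, origin: centre of the underside), loose, 2 mm apart from each other, faces square to the rack. Must not be shifted.
- neighbour3: One of the four square bottles that stay in the rack (same as the stray one, 44 x 44 mm body 70 mm high, 92 mm overall, origin: centre of the underside), loose, 2 mm apart from each other, faces square to the rack. Must not be shifted.
- beaker: Bystander: glass beaker, 68 mm diameter, 85 mm high; origin: centre of the underside.
- volumetric_flask: Bystander: glass volumetric flask with blue stopper, 68 mm diameter, 149 mm high; origin: centre of the underside.
- conical_flask: Bystander: conical glass flask, 74 mm diameter, 96 mm high, behind the rack; origin: centre of the underside.
- mortar: Bystander: white mortar bowl, 90 mm diameter, 50 mm high, behind the rack; origin: centre of the underside.
- wash_bottle: Bystander: white wash bottle, 64 mm diameter, 143 mm high with a thin spout up to 185 mm; origin: centre of the underside.
- stopper: Bystander: rubber stopper, 34 mm diameter, 28 mm high; origin: centre of the underside.
Mind the look-alikes: they are no part of the job. What is shaped like the round_bottle but blue or orange is not meant.

How it is judged:
By the outcome, as a careful person would: the job done as asked, in the order asked, and still so for the second after the job is handed in, with the robot touching nothing.
It also fails if it takes over 72 s, if anything falls off the work surface, if the arm or the gripper's body presses on something with over 40 N, if the wrist force passes 120 N, or if a joint passes its speed limit or range.

## Robot

A 6-joint arm with a two-finger parallel gripper is mounted at the origin on the work surface. World frame = base frame: x ahead of the robot, y to its left, z up, the work surface at z = 0. Lengths are in m, angles in degrees, forces in N, time in s.
With the tool pointing down it reaches from about 0.325 to 0.85 m from the base axis. Payload 15.5 kg.
Tool frame: the origin (TCP) lies midway between the tips of the shut fingers; the grasp point (between the pads) lies 19 mm behind it; z points along the fingers, y is the line along which they close (so a half turn about z gives the same grasp; the last joint's range is limited). The gripper opens to 91 mm and grips with 3 to 60 N. Pads are 32 mm wide; open, the fingers measure 118 mm over their backs; the gripper's body (76 mm by 178 mm) begins 60 mm behind the grasp point.
Start: joints at [-74.169, 28.281, 77.091, -0, 74.628, -5.472], TCP at [0.227, -0.582, 0.214] pointing down, gripper open.
Joint ranges: [-166.48, 166.48], [-47.26, 123.95], [12.59, 153.08], [-70.14, 250.14], [6.76, 159.57], [-176.63, 176.63]. Speed limits (degrees/s): [108.29, 108.29, 147.25, 172.46, 172.46, 172.46].

## Interface

Orientations are given as a 3x3 rotation matrix whose columns are the frame's x, y, z axes.
In Python, from bench import ctrl gives the robot as it stands. The module is installed in compiled form; this text tells all that it offers. Calls block until the motion is done:
- ctrl.goto(position, orientation): joint-space move of the TCP to a pose.
- ctrl.move_l(position, vel=0.15, ori=None, contact_N=None): straight line of the TCP; ori=None keeps the orientation; vel is the mean speed in m/s. With contact_N (N) it stops when the force on the tool has changed by that much, and returns True; else False.
- ctrl.movej(angles): joint-space move.
- ctrl.command_gripper(opening): opening from 0.0 (shut) to 1.0 (fully open); the grip force is fixed at half the most; returns when the fingers have stopped.
- ctrl.sleep(seconds).
- ctrl.ik(position, orientation): joint angles nearest the present ones, or None.
- ctrl.read_camera(name): name is "scene" or "top"; returns the picture (480x640x3 uint8, blue, green, red); there is no depth.
- ctrl.camera_params(name): a dict with "fx", "fy", "cx", "cy" (pixels), "pose" (4x4, takes a point from camera to world coordinates). Camera axes: x right, y up, looking along -z (the intrinsics and any distortion apply to the point x, -y, -z); pixel columns grow to the right and rows downward; lengths in m; the calibration is good to about 2 mm. A picture is of the moment at which its call begins. camera_params takes no time and is no camera call.
A pose or a line that the arm cannot do raises ctrl.MotionError and nothing moves.
- ctrl.sign_off(): hands the job in; it is judged then, once.
Readings, each from a call of its own:
- ctrl.current_t(): time.
- ctrl.current_q(): joint angles.
- ctrl.current_dq(): joint speeds.
- ctrl.current_effort(): joint torques, N m.
- ctrl.current_tool_pos(): TCP position.
- ctrl.current_eef_rot(): TCP orientation.
- ctrl.current_contact_force(): force on the tool from outside, world axes, zero at the start.
- ctrl.current_wrist_torque(): the same for the moment, N m.
- ctrl.current_grip_width(): opening from 0.0 (shut) to 1.0 (fully open).
- ctrl.current_grasp_force(): force on a finger pad.
Only numpy, scipy, OpenCV 4.12 (cv2) and the standard library are available. Lean on these libraries where they do the work, as an engineer would, in place of code of your own. Each camera call takes 0.05 s, during which the arm holds its last target. There are 200 camera calls.

## Working session

There is one attempt and no reset: what is moved stays moved. The work goes in short steps, each a Python script; the robot and the scene stay as the last script left them, time stands still between calls to the robot, and variables do not carry over. Pictures are saved under pics/ and viewed, at most 10 in all, crops included, and the job is handed in when it is done.

```bash
mkdir -p pics; python3 - <<'E'
from bench import ctrl
import cv2, numpy as np
np.set_printoptions(precision=4,suppress=True)
for n in("scene","top"):
    cv2.imwrite(f"pics/{n}0.png",ctrl.read_camera(n)); print(n,ctrl.camera_params(n))
print(ctrl.current_t(),ctrl.current_eef_rot())
E
```

```text
scene {'fx': 491.1560303173623, 'fy': 491.1560303173623, 'cx': 318.31884884565915, 'cy': 240.37650036836894, 'pose': array([[ 0.0897, -0.8563,  0.5087,  1.2217],
       [ 0.996 ,  0.0765, -0.047 , -0.0527],
       [ 0.0013,  0.5109,  0.8597,  1.0353],
       [ 0.    ,  0.    ,  0.    ,  1.    ]])}
top {'fx': 499.86714551646617, 'fy': 499.86714551646617, 'cx': 315.3216516323436, 'cy': 244.85163948895337, 'pose': array([[-0.0298,  0.9952, -0.0932,  0.5191],
       [-0.9995, -0.0291,  0.009 ,  0.0091],
       [ 0.0062,  0.0935,  0.9956,  1.2513],
       [ 0.    ,  0.    ,  0.    ,  1.    ]])}
0.1 [[ 0.9317  0.3632 -0.0003]
 [ 0.3632 -0.9317  0.0011]
 [ 0.0001 -0.0011 -1.    ]]
```

View pics/scene0.png

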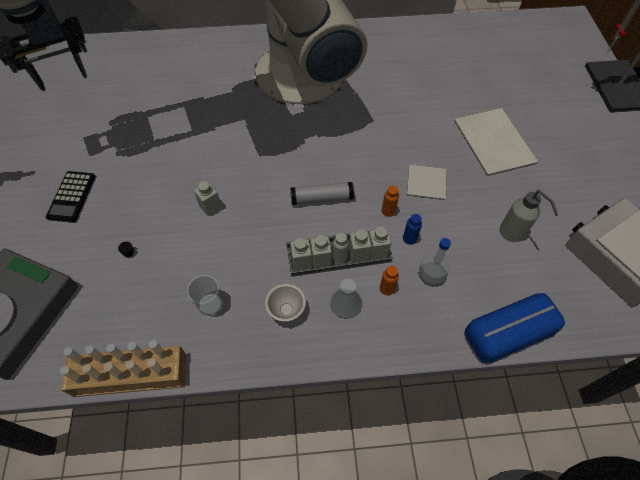

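View pics/top0.png

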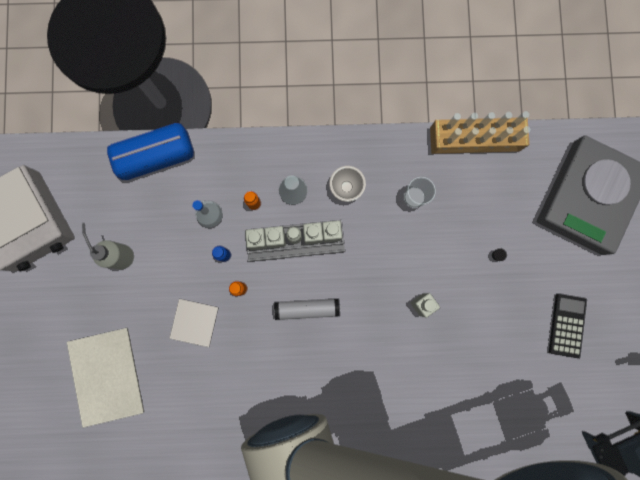

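The rack row is at top (294,237), scene (340,250), and the round bottle looks to be in the middle place (top (293,234), scene (341,245)). The stray square bottle is at top (428,305), the tile at (194,323) and the cylinder at (306,309). The look-alikes are orange at (252,200) and (237,289) and blue at (221,254). The white one in the row is the one meant, and I'll confirm that in an enlarged crop.

```bash
python3 - <<'E'
import cv2
t=cv2.imread("pics/top0.png"); s=cv2.imread("pics/scene0.png")
cv2.imwrite("pics/top_c.png",cv2.resize(t[210:330,235:355],None,fx=5,fy=5,interpolation=cv2.INTER_CUBIC))
cv2.imwrite("pics/scene_c.png",cv2.resize(s[155:285,280:460],None,fx=4.4,fy=4.4,interpolation=cv2.INTER_CUBIC))
a=cv2.resize(t[280:350,160:230],None,fx=5.5,fy=5.5,interpolation=cv2.INTER_CUBIC)
b=cv2.resize(t[280:350,395:465],None,fx=5.5,fy=5.5,interpolation=cv2.INTER_CUBIC)
cv2.imwrite("pics/tiles_c.png",cv2.hconcat([a,b]))
E
```

```text
(no output)
```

View pics/top_c.png

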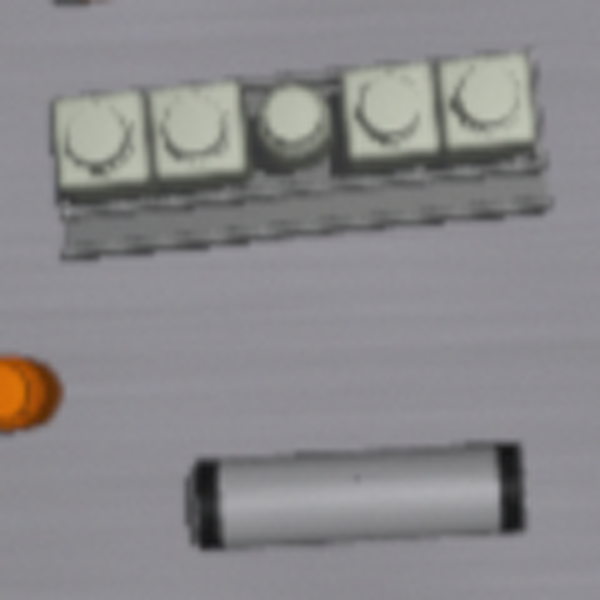

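View pics/scene_c.png

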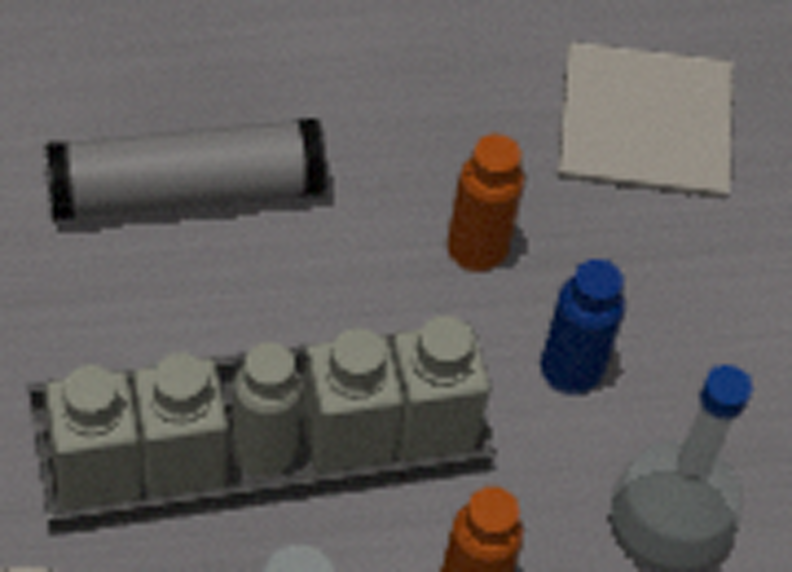

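View pics/tiles_c.png

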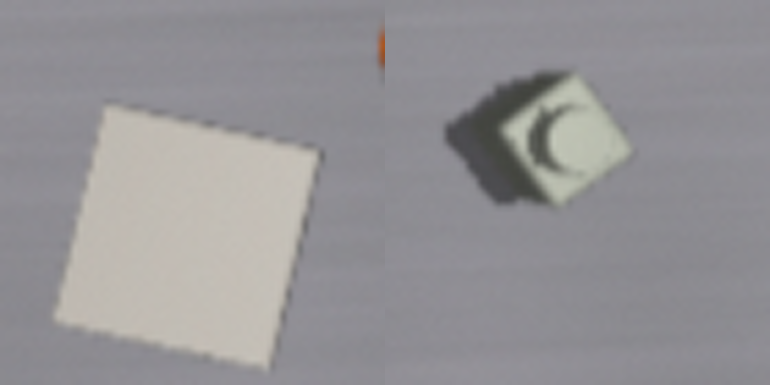

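Crops: the third bottle of the row (top crop (294,112), scene crop (270,362)) has a round body and is white. The other four in the row are square, and the remaining round ones are orange or blue and stand outside the rack. So the middle one is the one meant, and its gap is at y = 0. The stray is rotated by about 35° and the tile by about 13°. Next I fit the poses and hover.

```bash
cat > h.py <<'E'
from bench import ctrl
import cv2, numpy as np
from scipy.optimize import minimize
np.set_printoptions(precision=4,suppress=True)
P={n:ctrl.camera_params(n) for n in("scene","top")}
def proj(n,X):
    p=P[n];T=np.linalg.inv(p["pose"]);c=X@T[:3,:3].T+T[:3,3]
    return np.stack([p["cx"]-p["fx"]*c[:,0]/c[:,2],p["cy"]+p["fy"]*c[:,1]/c[:,2]],1)
def ray(n,uv):
    p=P[n];d=np.array([(uv[0]-p["cx"])/p["fx"],-(uv[1]-p["cy"])/p["fy"],-1])
    return p["pose"][:3,3],p["pose"][:3,:3]@(d/np.linalg.norm(d))
def onz(n,uv,z):
    o,d=ray(n,uv);return o+d*(z-o[2])/d[2]
def tri(a,b):
    A=0;B=0
    for n,uv in(("scene",a),("top",b)):
        o,d=ray(n,uv);M=np.eye(3)-np.outer(d,d);A=A+M;B=B+M@o
    return np.linalg.solve(A,B)
def grad(im):
    g=cv2.GaussianBlur(im,(0,0),0.7).astype(np.float32)
    m=np.max(np.hypot(cv2.Sobel(g,cv2.CV_32F,1,0),cv2.Sobel(g,cv2.CV_32F,0,1)),2)
    return np.minimum(m,150)
def rect(a,b,z,cx=0,cy=0,n=60):
    t=np.linspace(-1,1,n);o=np.ones(n)
    q=np.vstack([np.c_[t,o],np.c_[t,-o],np.c_[o,t],np.c_[-o,t]])*[a/2,b/2]
    return np.c_[q+[cx,cy],np.full(len(q),z)]
def circ(r,z,cx=0,cy=0):
    t=np.linspace(0,2*np.pi,80,endpoint=False);return np.c_[cx+r*np.cos(t),cy+r*np.sin(t),np.full(80,z)]
def place(p,M):
    c,s=np.cos(p[2]),np.sin(p[2]);return np.c_[M[:,:2]@np.array([[c,s],[-s,c]])+p[:2],M[:,2]]
def fit(G,M,p0,yaw=True,cams=("scene","top")):
    def f(q):
        p=np.array([q[0],q[1],q[2] if yaw else p0[2]]);s=0
        for n in cams:
            uv=proj(n,place(p,M)).astype(np.float32)
            s-=cv2.remap(G[n],uv[None,:,0].copy(),uv[None,:,1].copy(),cv2.INTER_LINEAR).mean()
        return s
    best=None
    for dx in(-.003,0,.003):
        for dy in(-.003,0,.003):
            q=np.array(p0)+[dx,dy,0]
            r=minimize(f,q,method="Nelder-Mead",options=dict(initial_simplex=q+np.vstack([[0,0,0],np.diag([.004,.004,.03])]),xatol=1e-5,fatol=1e-4))
            if best is None or r.fun<best.fun:best=r
    return best.x
def shots():
    im={n:ctrl.read_camera(n) for n in P};return im,{n:grad(im[n]) for n in im}
def down(a):   # tool down, closing axis at world angle a (mod pi), least wrist travel
    R=[]
    for k in(0,np.pi):
        y=np.array([np.cos(a+k),np.sin(a+k),0]);z=np.array([0,0,-1.]);R.append(np.c_[np.cross(y,z),y,z])
    return R
def ori(pos,a):
    q=ctrl.current_q();c=[]
    for R in down(a):
        j=ctrl.ik(pos,R)
        if j is not None:c.append((abs(j[5]-q[5]),R))
    return min(c,key=lambda t:t[0])[1]
SQ=np.vstack([rect(.044,.044,.070),circ(.014,.092)])
RB=np.vstack([circ(.013,.092)])
E
cat > m.py <<'E'
from h import *
import json
im={n:cv2.imread(f"pics/{n}0.png") for n in P};G={n:grad(im[n]) for n in im}
tc=lambda x,y:(235+(x+.5)/5-.5,210+(y+.5)/5-.5)
sc=lambda x,y:(280+(x+.5)/4.4-.5,155+(y+.5)/4.4-.5)
caps=np.array([tri(sc(*a),tc(*b)) for a,b in zip([(95,387),(184,375),(270,362),(360,347),(447,336)],[(488,94),(388,102),(294,112),(194,121),(98,130)])])
print("caps",caps)
d=caps[4]-caps[0];yaw=np.arctan2(-d[0],d[1]);c=caps.mean(0)
M=np.vstack([rect(.044,.044,.076,0,y) for y in(-.092,-.046,.046,.092)]+[circ(.014,.098,0,y) for y in(-.092,-.046,.046,.092)]+[circ(.013,.098)])
rack=fit(G,M,[c[0],c[1],yaw]);print("rack",rack)
for n in P: print(n,fit(G,M,rack,cams=(n,)))
l=onz("top",tc(306,234),.026);print("lip pt",l,[onz("top",tc(*t),.026) for t in((62,258),(550,210))])
t2=lambda x,y,ox:(ox+(x+.5)/5.5-.5,280+(y+.5)/5.5-.5)
k=np.array([onz("top",t2(x-385,y,395),.07) for x,y in((500,128),(577,72),(633,152),(557,207))])
e=k[1]-k[0];s=fit(G,SQ,[*k.mean(0)[:2],np.arctan2(e[1],e[0])]);print("stray",s,"cap",tri((206,187),t2(580-385,138,395)))
for n in P: print(n,fit(G,SQ,s,cams=(n,)))
k=np.array([onz("top",t2(x,y,160),.008) for x,y in((105,104),(320,152),(270,369),(54,322))])
e=k[1]-k[0];t=fit(G,rect(.1,.1,.008),[*k.mean(0)[:2],np.arctan2(e[1],e[0])]);print("tile",t)
print("tile corner height",tri(sc(572,45),t2(54,322,160)))
k=np.array([onz("top",tc(x,y),.022) for x,y in((200,548),(522,530),(520,443),(195,460))])
e=(k[0]+k[3]-k[1]-k[2])/2;cy=fit(G,rect(.044,.16,.022),[*k.mean(0)[:2],np.arctan2(-e[0],e[1])],cams=("top",));print("cyl",cy)
json.dump(dict(rack=list(rack),stray=list(s),tile=list(t),cyl=list(cy)),open("m.json","w"))
# overlay
b=im["top"].copy();b=cv2.resize(b,None,fx=4,fy=4,interpolation=cv2.INTER_CUBIC)
for p,MM in((rack,M),(s,SQ),(t,rect(.1,.1,.008)),(cy,rect(.044,.16,.022))):
    for u in proj("top",place(p,MM)):cv2.circle(b,tuple(int(v) for v in (u+.5)*4),1,(0,0,255),-1)
cv2.imwrite("pics/ov.png",cv2.resize(b[4*210:4*350,4*165:4*450],(800,393),interpolation=cv2.INTER_AREA))
pos=np.array([rack[0],rack[1],.2]);ctrl.goto(pos,ori(pos,rack[2]))
print(ctrl.current_t(),ctrl.current_q(),ctrl.current_tool_pos())
E
python3 m.py
```

```text
caps [[ 0.6652 -0.0408  0.0914]
 [ 0.6627  0.0054  0.0921]
 [ 0.6592  0.0495  0.0926]
 [ 0.6561  0.096   0.0953]
 [ 0.6532  0.141   0.095 ]]
rack [0.6608 0.0512 0.0731]
scene [0.6629 0.0507 0.0728]
top [0.6559 0.0523 0.0717]
lip pt [0.6067 0.0468 0.026 ] [array([0.5985, 0.1667, 0.026 ]), array([ 0.615 , -0.0735,  0.026 ])]
stray [ 0.4835 -0.2613 -0.933 ] cap [ 0.481  -0.2614  0.0787]
scene [ 0.4863 -0.261  -1.0264]
top [ 0.4806 -0.2596 -0.9756]
tile [ 0.4542  0.3034 -1.8088]
tile corner height [0.4183 0.3059 0.0397]
cyl [0.4781 0.0246 0.0258]
2.8083 [-0.7948 32.0796 72.2876 -0.006  75.6337 -4.9095] [0.6608 0.0504 0.2   ]
```

View pics/ov.png

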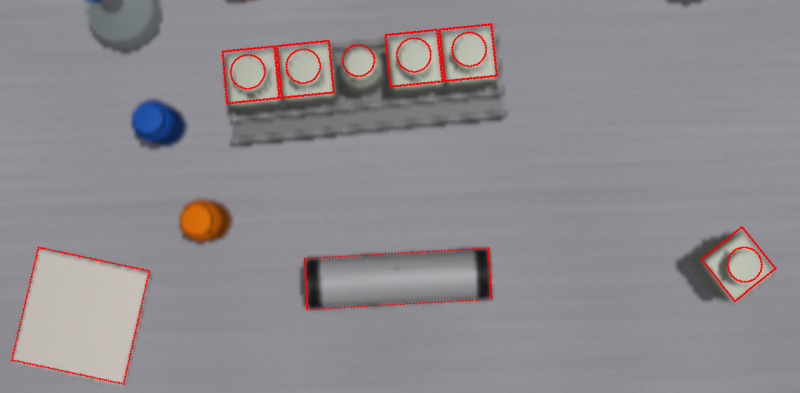

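The overlay fits the top view well. The two cameras disagree by about 7 mm in x, with cap heights at 93 mm against 98 mm nominal. I'll calibrate that against objects the gripper has centred. Now I lift the round bottle and stand it on the tile.

```bash
cat > s1.py <<'E'
from h import *
import json
m=json.load(open("m.json"));r=m["rack"];t=m["tile"]
x,y=r[0]-.001,r[1]
ctrl.move_l([x,y,.042],vel=.12);ctrl.command_gripper(0.0)
print("grip",ctrl.current_grip_width()*91,ctrl.current_grasp_force(),ctrl.current_tool_pos())
ctrl.move_l([x,y,.062],vel=.06);ctrl.move_l([x,y,.18],vel=.2)
print("held",ctrl.current_grip_width()*91,ctrl.current_grasp_force())
p=[t[0],t[1],.18];R=ori(p,r[2]);ctrl.goto(p,R)
ctrl.move_l([t[0],t[1],.056],vel=.15)
print("contact",ctrl.move_l([t[0],t[1],.040],vel=.03,contact_N=3),ctrl.current_tool_pos())
ctrl.command_gripper(1.0)
p=ctrl.current_tool_pos();R=ori(p,r[2]+np.pi/2);ctrl.goto(p,R)
ctrl.command_gripper(0.0);print("grip2",ctrl.current_grip_width()*91,ctrl.current_tool_pos());ctrl.command_gripper(1.0)
m["round"]=list(ctrl.current_tool_pos());json.dump(m,open("m.json","w"))
ctrl.move_l([p[0],p[1],.19],vel=.25)
s=m["stray"];q=[s[0],s[1],.19];ctrl.goto(q,ori(q,s[2]))
print(ctrl.current_t(),ctrl.current_q())
im,G=shots()
for n in im:cv2.imwrite(f"pics/{n}1.png",im[n])
M=RB+[0,0,.008]
for n in P:print("round",n,fit(G,M,[p[0],p[1],0],yaw=False,cams=(n,)))
a=im["scene"][150:230,380:480];b=im["top"][270:350,150:250]
cv2.imwrite("pics/c1.png",cv2.resize(cv2.hconcat([a,b]),None,fx=4,fy=4,interpolation=cv2.INTER_CUBIC))
E
python3 s1.py
```

```text
grip 35.194643589067056 30.000054656993598 [0.6598 0.0512 0.042 ]
held 35.42393295199448 29.999845235142857
contact True [0.4544 0.3035 0.0433]
grip2 35.34695087893365 [0.4542 0.3034 0.0435]
16.0833 [-34.5484  23.7151  89.6105   0.0091  66.6905  18.8044]
round scene [ 0.4584  0.3024 -0.0444]
round top [0.4573 0.2795 0.1784]
```

View pics/c1.png

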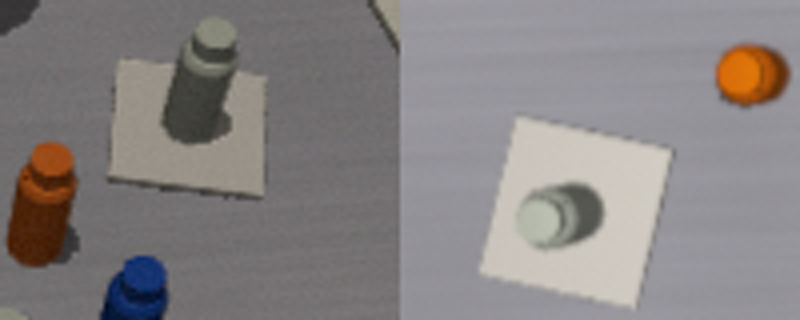

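The round bottle stands upright on the tile: scene crop cap at (215,33), top crop cap at (540,222), with the base well inside the tile. Next I centre the stray with two grips, then look from clear of it to calibrate the cameras.

```bash
cat > s2.py <<'E'
from h import *
import json
m=json.load(open("m.json"));s=m["stray"];r=m["rack"]
ctrl.move_l([s[0],s[1],.038],vel=.15)
for k in range(2):
    if k:ctrl.goto([s[0],s[1],.038],ori([s[0],s[1],.038],s[2]+np.pi/2))
    ctrl.command_gripper(0.0);print("grip",ctrl.current_grip_width()*91,ctrl.current_tool_pos(),ctrl.current_contact_force())
    ctrl.command_gripper(1.0)
m["sp"]=list(ctrl.current_tool_pos());json.dump(m,open("m.json","w"))
ctrl.move_l([s[0],s[1],.16],vel=.25)
p=[.38,-.46,.2];ctrl.goto(p,ori(p,s[2]+np.pi/2))
im,G=shots()
for n in im:cv2.imwrite(f"pics/{n}2.png",im[n])
print(ctrl.current_t())
print("round by hand",onz("scene",(433.4,157.9),.1),onz("top",(185.-.4,325.1),.1))
M=np.vstack([rect(.044,.044,.076,0,y) for y in(-.092,-.046,.046,.092)]+[circ(.014,.098,0,y) for y in(-.092,-.046,.046,.092)])
for n in P:print(n,"stray",fit(G,SQ,[s[0],s[1],s[2]],yaw=False,cams=(n,)),"rack",fit(G,M,r,cams=(n,)),"round",fit(G,np.vstack([circ(.013,.1)]),onz(n,(433.4,157.9) if n=="scene" else (184.6,325.1),.1)*[1,1,0],yaw=False,cams=(n,)))
E
python3 s2.py
```

```text
grip 44.73113961015184 [ 0.4835 -0.2613  0.038 ] [ 0.5046 -0.2529  1.4807]
grip 43.87322079296712 [ 0.4835 -0.2614  0.038 ] [-0.5102 -0.844  -0.5596]
23.7083
round by hand [0.4582 0.3018 0.1   ] [0.4523 0.3015 0.1   ]
scene stray [ 0.4863 -0.2622 -0.9476] rack [0.663  0.0509 0.0729] round [ 0.4582  0.3024 -0.0062]
top stray [ 0.4817 -0.2584 -0.9355] rack [0.6558 0.0525 0.0712] round [ 0.4521  0.3041 -0.0052]
```

Camera bias from the two gripped objects puts the gap at (0.659, 0.0513) with yaw 0.073. Scene corrects to (0.6597, 0.0518) and top to (0.6578, 0.0508). Now a guarded insert.

```bash
cat > s3.py <<'E'
from h import *
import json
m=json.load(open("m.json"));s=m["sp"];a=m["stray"][2]
p=[s[0],s[1],.16];ctrl.goto(p,ori(p,a));ctrl.move_l([s[0],s[1],.038],vel=.15)
ctrl.command_gripper(0.0);print("grip",ctrl.current_grip_width()*91,ctrl.current_grasp_force(),ctrl.current_tool_pos())
ctrl.move_l([s[0],s[1],.18],vel=.2)
g=np.array([.659,.0513]);p=[*g,.18];ctrl.goto(p,ori(p,.073))
ctrl.move_l([*g,.124],vel=.12);print(ctrl.current_t(),ctrl.current_tool_pos(),ctrl.current_eef_rot()[:,1],ctrl.current_contact_force())
c=ctrl.move_l([*g,.050],vel=.04,contact_N=4)
print("contact",c,ctrl.current_tool_pos(),ctrl.current_contact_force(),ctrl.current_wrist_torque(),ctrl.current_t())
E
python3 s3.py
```

```text
grip 43.936200512452544 29.904584884643555 [ 0.4834 -0.2613  0.038 ]
30.4917 [0.6593 0.0512 0.1244] [0.9973 0.0729 0.0005] [ 0.1776 -0.2092 -2.1952]
contact False [0.6591 0.0513 0.0502] [-0.2247 -0.6458 -2.8862] [-0.1502 -0.0967  0.0115] 32.4917
```

```bash
cat > s4.py <<'E'
from h import *
import json
m=json.load(open("m.json"));r=m["rack"]
g=[.659,.0513]
print("floor",ctrl.move_l([*g,.041],vel=.02,contact_N=4),ctrl.current_tool_pos(),ctrl.current_contact_force())
ctrl.command_gripper(1.0)
ctrl.move_l([*g,.18],vel=.2)
p=[.40,.0,.2];ctrl.goto(p,ori(p,.073+np.pi/2))
im,G=shots()
for n in im:cv2.imwrite(f"pics/{n}3.png",im[n])
print(ctrl.current_t(),ctrl.current_q())
M=np.vstack([rect(.044,.044,.076,0,y) for y in(-.092,-.046,.046,.092)]+[circ(.014,.098,0,y) for y in(-.092,-.046,.046,.092)])
S=np.vstack([rect(.044,.044,.076),circ(.014,.098)])
for n in P:print(n,"rack",fit(G,M,r,cams=(n,)),"in",fit(G,S,r,yaw=False,cams=(n,)))
a=cv2.resize(im["scene"][220:285,275:405],None,fx=6,fy=6,interpolation=cv2.INTER_CUBIC)
cv2.imwrite("pics/c3.png",a)
E
python3 s4.py
```

```text
floor True [0.6592 0.0513 0.0435] [0.2599 0.1725 2.4842]
35.9917 [ -8.5565  11.305  107.6624   0.0017  61.0331  77.1954]
scene rack [0.663  0.0516 0.0734] in [0.6625 0.0529 0.0517]
top rack [0.6558 0.0528 0.0719] in [0.6552 0.0543 0.0595]
```

View pics/c3.png

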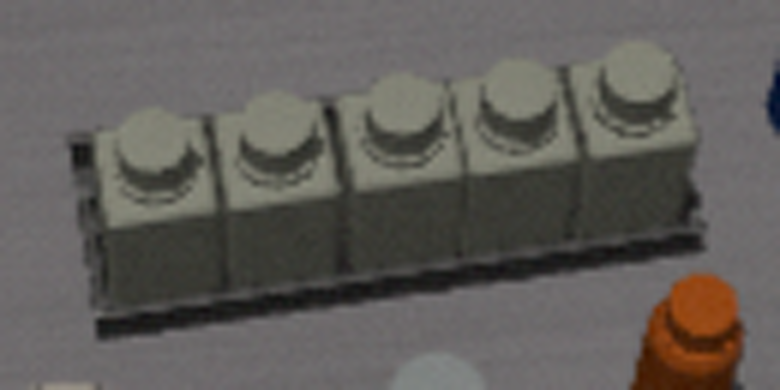

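The stray is seated (floor contact at the expected height, caps level: scene crop middle cap (404,105) in line with the others), with no visible neighbour shift. Now I roll the cylinder with the two open fingers.

```bash
cat > s5.py <<'E'
from h import *
r=(.659,.0513,.073)
W=lambda x,y,z:np.array([r[0]+x*np.cos(r[2])-y*np.sin(r[2]),r[1]+x*np.sin(r[2])+y*np.cos(r[2]),z])
y=-.0156
p=W(-.233,y,.12);ctrl.goto(p,ori(p,r[2]+np.pi/2));ctrl.move_l(W(-.233,y,.012),vel=.12)
ctrl.move_l(W(-.118,y,.012),vel=.045)
print(ctrl.current_t(),ctrl.current_tool_pos(),ctrl.current_contact_force())
c=ctrl.move_l(W(-.098,y,.012),vel=.015,contact_N=4)
q=ctrl.current_tool_pos();print("lip",c,q,(q[0]-r[0])*np.cos(r[2])+(q[1]-r[1])*np.sin(r[2]),ctrl.current_contact_force(),ctrl.current_t())
ctrl.sleep(.4)
ctrl.move_l(W(-.15,y,.012),vel=.04);ctrl.move_l(W(-.22,y,.15),vel=.2)
p=[.3,-.35,.2];ctrl.goto(p,ori(p,r[2]+np.pi/2))
im,G=shots()
for n in im:cv2.imwrite(f"pics/{n}4.png",im[n])
h=W(-.072,y,0)
print("want",h,"top",fit(G,rect(.044,.16,.022),[h[0]-.002,h[1]+.002,r[2]],cams=("top",)),ctrl.current_t())
cv2.imwrite("pics/c4.png",cv2.resize(im["top"][200:340,160:345],None,fx=4.2,fy=4.2,interpolation=cv2.INTER_CUBIC))
E
python3 s5.py
```

```text
40.1917 [0.5424 0.0271 0.012 ] [-0.3974  0.6999  0.158 ]
lip True [0.5495 0.0277 0.0117] -0.11096702585329611 [-0.3281 -0.2975 -0.5098] 40.8667
want [0.5883 0.0305 0.    ] top [0.5852 0.0288 0.077 ] 44.8833
```

View pics/c4.png

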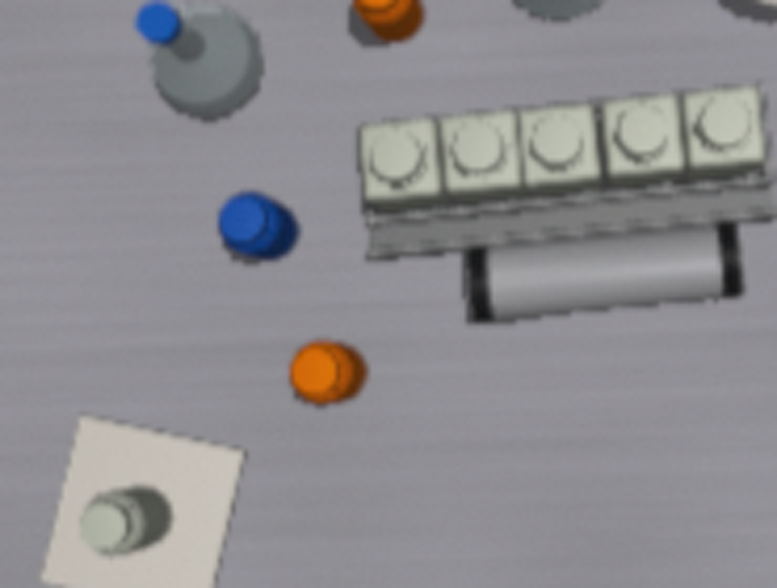

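The cylinder lies parallel to the lip (top crop from (478,285) to (730,260)) and within its ends. The force was gone right after contact, so one more gentle nudge will confirm it is really against the lip.

```bash
cat > s6.py <<'E'
from h import *
r=(.659,.0513,.073)
W=lambda x,y,z:np.array([r[0]+x*np.cos(r[2])-y*np.sin(r[2]),r[1]+x*np.sin(r[2])+y*np.cos(r[2]),z])
y=-.0156
p=W(-.2,y,.10);ctrl.goto(p,ori(p,r[2]+np.pi/2));ctrl.move_l(W(-.16,y,.012),vel=.12)
ctrl.move_l(W(-.117,y,.012),vel=.05);ctrl.sleep(.3)
X=lambda:(lambda q:(q[0]-r[0])*np.cos(r[2])+(q[1]-r[1])*np.sin(r[2]))(ctrl.current_tool_pos())
for k in range(2):
    c=ctrl.move_l(W(-.100,y,.012),vel=.008,contact_N=5);print(c,X(),ctrl.current_contact_force())
    ctrl.sleep(.3);print(X(),ctrl.current_contact_force())
    if not c or abs(ctrl.current_contact_force()[0])>2:break
ctrl.move_l(W(-.135,y,.012),vel=.02);ctrl.move_l(W(-.2,y,.15),vel=.2)
p=[.3,-.35,.2];ctrl.goto(p,ori(p,r[2]+np.pi/2))
im,G=shots()
for n in im:cv2.imwrite(f"pics/{n}5.png",im[n])
print(fit(G,rect(.044,.16,.022),[.5852,.0288,.077],cams=("top",)),ctrl.current_t())
a=cv2.resize(im["top"][200:290,225:360],None,fx=5.5,fy=5.5,interpolation=cv2.INTER_CUBIC)
cv2.imwrite("pics/c5.png",a)
E
python3 s6.py
```

```text
True -0.11104664560176676 [ 1.103   0.5164 -0.0103]
-0.11122930311973357 [ 0.6727 -0.5912 -0.73  ]
True -0.11107373216166563 [-0.4788 -0.6387 -1.1389]
-0.11130858414241585 [ 0.2602 -0.47   -0.5078]
[0.5851 0.0291 0.0766] 54.6417
```

View pics/c5.png

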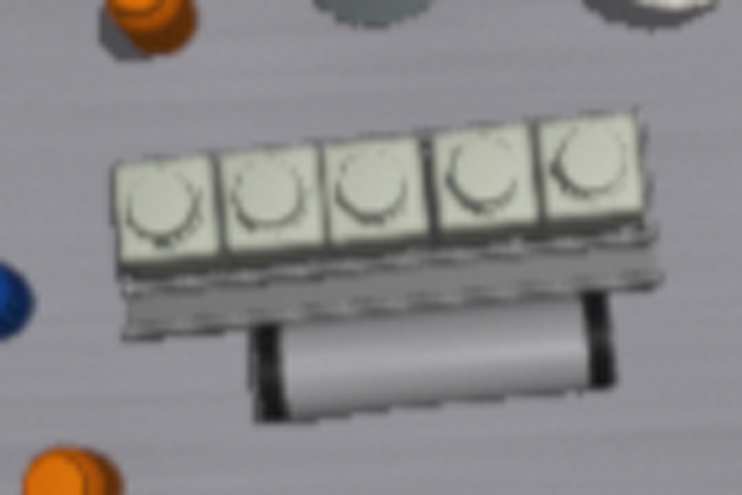

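The fingers were stopped three times at the same place (-0.111 m) and the cylinder has not moved, so it lies against the lip, square to it and inside its ends. The row and the tile look right, so I'm handing in.

```bash
python3 -c "
from bench import ctrl
print(ctrl.sign_off(),ctrl.current_t())"
```

```text
the job is handed in; nothing more can be done
the job is handed in; nothing more can be done
```

The job is handed in at about 55 s: the round bottle stands on the tile, the stray square bottle is fully down in the gap with no visible shift of its neighbours, and the cylinder lies against the lip, inside its ends.

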